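# Stack the bento boxes by weight

## Robot

A 6-joint arm with a two-finger parallel gripper is mounted at the origin on the work surface. World frame = base frame: x ahead of the robot, y to its left, z up, the work surface at z = 0. Lengths are in m, angles in rad, forces in N, time in s.
With the tool pointing down it reaches from about 0.3 to 0.85 m from the base axis. Payload 4.2 kg.
Tool frame: the origin (TCP) lies on the mounting face of the last link; the fingertips stand 191 mm ahead of it and the grasp point (between the pads) lies 172 mm ahead of it (tcp_to_grasp is the distance from the TCP to the grasp point, in m); z points along the fingers, y is the line along which they close (so a half turn about z gives the same grasp; the last joint's range is limited). The gripper opens to 91 mm and grips with 3 to 60 N. Pads are 32 mm wide; open, the fingers measure 118 mm over their backs; the gripper's body (76 mm by 178 mm) begins 60 mm behind the grasp point.
Start: joints at [-1.366, 0.32, 1.565, -0, 1.257, -0.02], TCP at [0.128, -0.561, 0.405] pointing down, gripper open.
Joint ranges: [-3.11, 3.11], [-0.84, 2.01], [0.21, 2.61], [-1.34, 4.49], [0.05, 2.63], [-2.56, 2.56]. Speed limits (rad/s): [2.57, 2.57, 3.14, 3.14, 3.14, 3.14].

## Interface

Orientations are given as a rotation vector (axis times angle).
In Python, from rig import * gives the robot as it stands.
- The arm moves only by the tool jog_arm, never from a script. Its argument "targets" is text: rows parted by semicolons, each of 5 numbers parted by spaces: the shift along the tool's x, y, z scaled (see below), then the turn about the tool's z scaled (see below), then the opening, from 0 (shut) to 1 (fully open). A call has 1 to 10 rows; each row shifts and turns the commanded pose from where the row before left it, along the tool's axes as they then stand; what a row does not reach is not made up. The controller multiplies each number of a shift by 0.03 m and each number of a turn by 0.1 rad. A row lasts 1/8 s, in which the tool goes at most 62.5 mm and 10.7 degrees, less where a joint would pass 70% of its speed; a pose out of reach is approached as far as the arm can. A call with a number of a shift or a turn outside -1 to 1 is refused whole. A call with a gripper value outside its range is refused whole. The fingers move at their own pace and stop on an object; "force" is the grip in N (left out, the last holds). Time passes only in rows, so rows that do not move let the fingers close. It gives the time, the measured TCP pose, the force, the opening and the grip force at its end, in the units of the state.
- state(): the state, without advancing time (a new reading comes with each control period).
- capture(name): name is "scene" or "top" or "wrist"; returns the picture (400x640x3 uint8, blue, green, red); there is no depth.
- calibration(name): a dict with "mtx" (3x3 intrinsics, pixels), "extrinsics" (4x4, takes a point from world to camera coordinates); the wrist camera has in their place "mount" (4x4, takes a point from camera to tool coordinates, whose origin is the TCP and whose axes are the flange's). Camera axes: x right, y down, z forward; pixel columns grow to the right and rows downward; lengths in m; the calibration is good to about 2 mm. A picture is of the moment at which its call begins: read the wrist's pose just before it. calibration takes no time and is no camera call.
- close_job(): hands the job in; it is judged then, once.
The state is a dict: "t": time; "joints": joint angles; "qvel": joint speeds; "tau": joint torques, N m; "eef_pos": TCP position; "eef_rot": TCP orientation; "force": force on the tool from outside, world axes, zero at the start; "ft_torque": the same for the moment, N m; "finger_gap": finger opening in m; "gripper_force": force on a finger pad.
Only numpy, scipy, OpenCV 4.12 (cv2) and the standard library are available. Lean on these libraries where they do the work, as an engineer would, in place of code of your own. Each camera call takes 0.05 s, during which the arm holds its last target. There are 200 camera calls.

## Task

The three closed bento boxes look alike, but one is packed full, one is half full and one is nearly empty: lift them to feel which is which, then stack all three squarely in the middle of the serving board for carrying, the heaviest at the bottom and the lightest on top. Line the boxes up edge to edge with the ridge of each lid between the runners of the box above, keep them upright, set them down without dropping them, and leave the ramekin, press and tongs where they are.

Things in the scene. Friction and masses are not known exactly. Their poses are not given: they have to be found in the camera images.
- bento_a: closed square cedar bento box, 110 x 110 mm, 95 mm high over all; the three look alike. Origin at the centre of its underside (foot of its runners), z up. Two runners below (12 mm wide, 24 mm high, 110 mm long along y, at x = +-47 mm), open between. Flat fixed lid, top at z = 75 mm; on it a central grip ridge 14 mm wide (x), 80 mm long (y), up to z = 95 mm: pinch it from above across x
- bento_b: closed bento box, same shape and axes as bento_a. Stacking: with ridges parallel the upper box's runners rest on the lower lid, the ridge fits between them with 4 mm to spare above, and each tier adds 75 mm
- bento_c: closed bento box, same shape and axes as bento_a. Weights: of the three one is full (about 0.6 kg in all), one half full (about 0.4 kg), one nearly empty (about 0.2 kg); which is which changes every time and cannot be seen. The contents are centred and shift 2 mm at most
- board: fixed square dark wooden serving board, 150 x 150 mm, 16 mm thick, lying on the counter; origin at the centre of its underside, top face at z = 16 mm, x and y along its edges
- ramekin: white ceramic ramekin, 84 mm across, 45 mm high, bystander; origin at the centre of its underside
- press: white plastic onigiri press with a round plunger button on top, triangular, about 90 mm across, 68 mm high, bystander; origin at the centre of its underside
- tongs: steel tongs lying flat, about 230 mm long along their x, 65 mm wide, 10 mm high, bystander; origin near the middle, on the counter
Mind the look-alikes: they are no part of the job. What is shaped like the bento_a but yellow is not meant. What is shaped like the bento_c but pink is not meant.

How it is judged:
At the end, for the whole second after the job is handed in: The boxes stand free and still on the board in one upright column, heaviest lowest, lightest on top: lowest within 15 mm of the board's centre and 0.12 rad of square to it; each upper box within 10 mm and 0.10 rad of the one below, resting on its lid (75 mm up, within 4 mm) (((horizontal distance between bento_a and board below 0.015 m and (angle between the x axis of bento_a and the x axis of board, either way round below 0.12 rad or angle between the x axis of bento_a and the y axis of board, either way round below 0.12 rad) and z of bento_a in the frame of board below 0.02 m and contact force between bento_a and board above 5 N and horizontal distance between bento_b and bento_a below 0.01 m and angle between the x axis of bento_b and the x axis of bento_a, either way round below 0.1 rad and z of bento_b in the frame of bento_a between 0.071 and 0.079 m and horizontal distance between bento_c and bento_b below 0.01 m and angle between the x axis of bento_c and the x axis of bento_b, either way round below 0.1 rad and z of bento_c in the frame of bento_b between 0.071 and 0.079 m and contact force between bento_c and bento_b between 1 and 3 N and contact force between bento_b and bento_a between 4 and 6.9 N) or (horizontal distance between bento_a and board below 0.015 m and (angle between the x axis of bento_a and the x axis of board, either way round below 0.12 rad or angle between the x axis of bento_a and the y axis of board, either way round below 0.12 rad) and z of bento_a in the frame of board below 0.02 m and contact force between bento_a and board above 5 N and horizontal distance between bento_c and bento_a below 0.01 m and angle between the x axis of bento_c and the x axis of bento_a, either way round below 0.1 rad and z of bento_c in the frame of bento_a between 0.071 and 0.079 m and horizontal distance between bento_b and bento_c below 0.01 m and angle between the x axis of bento_b and the x axis of bento_c, either way round below 0.1 rad and z of bento_b in the frame of bento_c between 0.071 and 0.079 m and contact force between bento_b and bento_c between 1 and 3 N and contact force between bento_c and bento_a between 4 and 6.9 N) or (horizontal distance between bento_b and board below 0.015 m and (angle between the x axis of bento_b and the x axis of board, either way round below 0.12 rad or angle between the x axis of bento_b and the y axis of board, either way round below 0.12 rad) and z of bento_b in the frame of board below 0.02 m and contact force between bento_b and board above 5 N and horizontal distance between bento_a and bento_b below 0.01 m and angle between the x axis of bento_a and the x axis of bento_b, either way round below 0.1 rad and z of bento_a in the frame of bento_b between 0.071 and 0.079 m and horizontal distance between bento_c and bento_a below 0.01 m and angle between the x axis of bento_c and the x axis of bento_a, either way round below 0.1 rad and z of bento_c in the frame of bento_a between 0.071 and 0.079 m and contact force between bento_c and bento_a between 1 and 3 N and contact force between bento_a and bento_b between 4 and 6.9 N) or (horizontal distance between bento_b and board below 0.015 m and (angle between the x axis of bento_b and the x axis of board, either way round below 0.12 rad or angle between the x axis of bento_b and the y axis of board, either way round below 0.12 rad) and z of bento_b in the frame of board below 0.02 m and contact force between bento_b and board above 5 N and horizontal distance between bento_c and bento_b below 0.01 m and angle between the x axis of bento_c and the x axis of bento_b, either way round below 0.1 rad and z of bento_c in the frame of bento_b between 0.071 and 0.079 m and horizontal distance between bento_a and bento_c below 0.01 m and angle between the x axis of bento_a and the x axis of bento_c, either way round below 0.1 rad and z of bento_a in the frame of bento_c between 0.071 and 0.079 m and contact force between bento_a and bento_c between 1 and 3 N and contact force between bento_c and bento_b between 4 and 6.9 N) or (horizontal distance between bento_c and board below 0.015 m and (angle between the x axis of bento_c and the x axis of board, either way round below 0.12 rad or angle between the x axis of bento_c and the y axis of board, either way round below 0.12 rad) and z of bento_c in the frame of board below 0.02 m and contact force between bento_c and board above 5 N and horizontal distance between bento_a and bento_c below 0.01 m and angle between the x axis of bento_a and the x axis of bento_c, either way round below 0.1 rad and z of bento_a in the frame of bento_c between 0.071 and 0.079 m and horizontal distance between bento_b and bento_a below 0.01 m and angle between the x axis of bento_b and the x axis of bento_a, either way round below 0.1 rad and z of bento_b in the frame of bento_a between 0.071 and 0.079 m and contact force between bento_b and bento_a between 1 and 3 N and contact force between bento_a and bento_c between 4 and 6.9 N) or (horizontal distance between bento_c and board below 0.015 m and (angle between the x axis of bento_c and the x axis of board, either way round below 0.12 rad or angle between the x axis of bento_c and the y axis of board, either way round below 0.12 rad) and z of bento_c in the frame of board below 0.02 m and contact force between bento_c and board above 5 N and horizontal distance between bento_b and bento_c below 0.01 m and angle between the x axis of bento_b and the x axis of bento_c, either way round below 0.1 rad and z of bento_b in the frame of bento_c between 0.071 and 0.079 m and horizontal distance between bento_a and bento_b below 0.01 m and angle between the x axis of bento_a and the x axis of bento_b, either way round below 0.1 rad and z of bento_a in the frame of bento_b between 0.071 and 0.079 m and contact force between bento_a and bento_b between 1 and 3 N and contact force between bento_b and bento_c between 4 and 6.9 N)) and angle between each of bento_a, bento_b, bento_c's own z axis and vertical below 0.06 rad and linear speed of each of bento_a, bento_b, bento_c below 0.02 m/s); the robot touches nothing.
It fails at once if a bento box is tipped by more than about 25 degrees (angle between any of bento_a, bento_b, bento_c's own z axis and vertical above 0.45 rad).
It fails at once if a bento box is dropped or knocked away (faster than 0.5 m/s while not gripped) ((linear speed of bento_a above 0.5 m/s and contact force between bento_a and the fingers below 0.5 N) or (linear speed of bento_b above 0.5 m/s and contact force between bento_b and the fingers below 0.5 N) or (linear speed of bento_c above 0.5 m/s and contact force between bento_c and the fingers below 0.5 N)).
It fails at once if the ramekin, press or tongs is moved more than 20 mm (distance of any of ramekin, press, tongs from where it was at the start of the episode above 0.02 m).
It also fails if it takes over 72 s, if anything falls off the work surface, if the arm or the gripper's body presses on something with over 40 N, if the wrist force passes 120 N, or if a joint passes its speed limit or range.

## Working session

There is one attempt and no reset: what is moved stays moved. The work goes in short steps, Python scripts to look and compute and a tool call to move; the robot and the scene stay as the last step left them, time stands still between calls to the robot, and variables do not carry over. Pictures are saved under pics/ and viewed, at most 10 in all, crops included, and the job is handed in when it is done.

Besides the shell and the picture viewer there is one more tool, called after "Emit:" by a JSON object that holds its "name" and its "arguments", one argument or row to a line. jog_arm: Moves the arm, as the interface text tells. Shifts and turns lie within -1 to 1; 1 stands for 0.03 m of shift or 0.1 rad of turn. Its arguments: {"type":"object","properties":{"targets":{"type":"string"},"force":{"type":"number"}},"required":["targets"]}

```bash
mkdir -p pics
python3 - <<'E'
from rig import *
import cv2,numpy as np
for n in ("scene","top"):
    cv2.imwrite(f"pics/{n}0.png",capture(n))
    c=calibration(n);print(n,np.round(c["mtx"],1).tolist(),np.round(c["extrinsics"],4).tolist())
print(np.round(calibration("wrist")["mount"],4).tolist())
s=state();print(s)
E
```

```text
scene [[464.8, 0.0, 318.8], [0.0, 464.8, 199.2], [0.0, 0.0, 1.0]] [[0.8155, 0.5785, 0.0172, -0.4011], [0.3871, -0.5232, -0.7593, -0.1881], [-0.4302, 0.6259, -0.6506, 1.5655], [0.0, 0.0, 0.0, 1.0]]
top [[503.2, 0.0, 326.2], [0.0, 503.2, 189.8], [0.0, 0.0, 1.0]] [[0.0091, -0.9999, 0.0071, -0.0685], [-0.9914, -0.01, -0.1304, 0.5217], [0.1304, -0.0058, -0.9914, 1.351], [0.0, 0.0, 0.0, 1.0]]
[[0.0012, -0.9667, -0.256, 0.0719], [1.0, 0.0011, 0.0002, -0.0007], [0.0001, -0.256, 0.9667, 0.0202], [0.0, 0.0, 0.0, 1.0]]
{'t': 0.1, 'joints': array([-1.36601439e+00,  3.20232383e-01,  1.56555268e+00, -2.20698431e-05,
        1.25742288e+00, -1.99943992e-02]), 'qvel': array([-0.00012008, -0.00096033, -0.00066005, -0.00034693,  0.00025514,
        0.00054331]), 'tau': array([ 1.31874840e-03, -4.13332164e+01, -2.32510632e+01,  7.27451476e-02,
        4.21334244e-02, -6.68982352e-05]), 'eef_pos': array([ 0.12813089, -0.56038667,  0.40400327]), 'eef_rot': array([-3.12017510e+00, -3.52165491e-01,  2.66790567e-04]), 'force': array([0.36262336, 1.09320026, 0.1076401 ]), 'ft_torque': array([0.00986499, 0.02676543, 0.04296633]), 'gripper_force': 0.0, 'finger_gap': 0.09126521459483304}
```

View pics/top0.png

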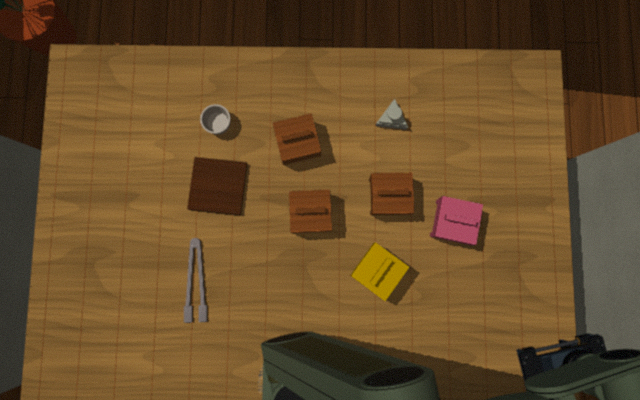

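View pics/scene0.png

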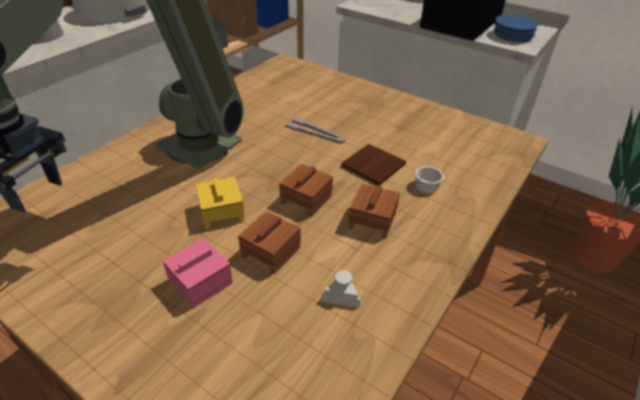

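Top view: three brown boxes, with lids at about (297,138), (311,212) and (392,194). The yellow box (381,272) and the pink one (459,220) are the look-alikes and are not meant. The dark board is at (218,186), the ramekin at (215,120), the press at (393,116) and the tongs at (197,280). I'll enlarge a crop to confirm and read off the corners.

Run:
```python
import cv2
a=cv2.imread("pics/top0.png")[100:250,180:440]
cv2.imwrite("pics/crop0.png",cv2.resize(a,None,fx=3,fy=3,interpolation=cv2.INTER_CUBIC))
```

```text
(no output)
```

View pics/crop0.png

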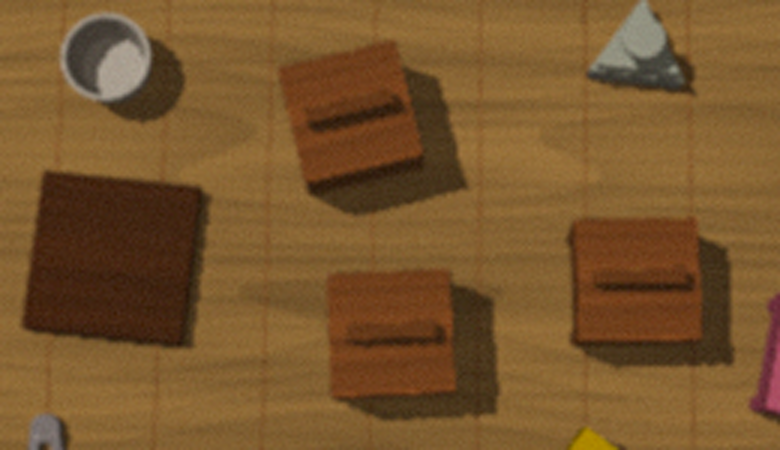

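The crop confirms three brown cedar boxes, with no yellow or pink among them. In crop pixels the lids are at about (352,112), (392,332) and (637,280), and the board is at (113,258).

```bash
cat > h.py <<'E'
from rig import *
import numpy as np,cv2
from scipy.spatial.transform import Rotation as R
def plane(K,E,uv,z):
    E=np.array(E);d=E[:3,:3].T@np.linalg.inv(K)@np.r_[uv,1];c=-E[:3,:3].T@E[:3,3]
    return (c+d*(z-c[2])/d[2])[:2]
def fit(pts):
    """centre, yaw (mod 90deg) and side from 4 corners in order"""
    p=np.array(pts);c=p.mean(0);q=p-c;z=q[:,0]+1j*q[:,1]
    s=np.sign(np.imag(z[1]/z[0]));m=np.mean(z*np.exp(-1j*s*np.pi/2*np.arange(4)))
    y=np.angle(m)-np.pi/4
    return c.round(4),round((y+np.pi/4)%(np.pi/2)-np.pi/4,3),round(abs(m)*2**.5,4)
E
python3 - <<'E'
from h import *
c=calibration("top")
D={"P":([(281,70),(395,42),(422,153),(310,181)],.075),"Q":([(328,272),(451,270),(456,388),(332,395)],.075),
"R":([(573,222),(696,218),(700,340),(576,342)],.075),"board":([(44,172),(202,188),(184,346),(24,328)],.016)}
for k,(p,z) in D.items():
    print(k,*fit([plane(c["mtx"],c["extrinsics"],(u/3+180,v/3+100),z) for u,v in p]))
R_={"P":([(307,122),(402,98)],.095),"Q":([(346,332),(445,332)],.095),"R":([(594,280),(693,280)],.095)}
for k,(p,z) in R_.items():
    a,b=[plane(c["mtx"],c["extrinsics"],(u/3+180,v/3+100),z) for u,v in p];print(k,(a+b)/2,np.hypot(*(b-a)),np.arctan2(*(b-a)[::-1]))
s=state();print(R.from_rotvec(s["eef_rot"]).as_matrix().round(3))
E
```

```text
P [0.6604 0.0161] 0.259 0.1054
Q [ 0.4617 -0.0224] 0.048 0.1083
R [ 0.5092 -0.2395] 0.028 0.1094
board [0.5326 0.2385] -0.09 0.1484
P [0.65671199 0.01277835] 0.08710718752271884 -1.306661423916321
Q [ 0.45903062 -0.02617163] 0.08634632511345706 -1.5610339316144584
R [ 0.50691458 -0.24310951] 0.08694072451310697 -1.5607871893346459
[[ 0.975  0.223 -0.   ]
 [ 0.223 -0.975  0.002]
 [ 0.    -0.002 -1.   ]]
```

Sizes check out: lids about 107 mm (110 given), board 148 mm (150 given), ridges about 87 mm (80 given), and all within reach. Next is a move planner, then I go above R.

```bash
cat >> h.py <<'E'
def pose():
    s=state();M=R.from_rotvec(s["eef_rot"]).as_matrix()
    return s,s["eef_pos"],np.arctan2(M[1,0],M[0,0]),M
def plan(x,y,z,th,n=None):
    """identical rows (scaled x y z turn) that bring the TCP there"""
    s,p,t0,M=pose();d=np.array([x,y,z])-p;dt=(th-t0+np.pi)%(2*np.pi)-np.pi
    def rows(n):
        A=sum(np.array([[np.cos(a),np.sin(a)],[np.sin(a),-np.cos(a)]]) for a in t0+dt/n*np.arange(n))
        return np.r_[np.linalg.solve(A,d[:2])/.03,-d[2]/.03/n,-dt/.1/n]
    n=n or 1
    while abs(rows(n)).max()>1: n+=1
    print("t",round(s["t"],2),"tcp",p.round(4),"th",round(t0,3),"F",s["force"].round(2),"gap",round(s["finger_gap"],4),"| rows",n,"of",rows(n).round(3))
def wristE():
    s,p,t,M=pose();T=np.eye(4);T[:3,:3]=M;T[:3,3]=p
    return np.linalg.inv(T@np.array(calibration("wrist")["mount"]))
E
python3 -c "
from h import *
plan(.508,-.241,.40,np.pi/2+.02)"
```

```text
t 0.1 tcp [ 0.1281 -0.5604  0.404 ] th 0.225 F [0.36 1.09 0.11] gap 0.0913 | rows 18 of [ 0.98   0.169  0.007 -0.759]
```

Emit:
{"name": "jog_arm", "arguments": {
  "targets": "0.98 0.17 0 -0.76 1;0.98 0.17 0 -0.76 1;0.98 0.17 0 -0.76 1;0.98 0.17 0 -0.76 1;0.98 0.17 0 -0.76 1;0.98 0.17 0 -0.76 1;0.98 0.17 0 -0.76 1;0.98 0.17 0 -0.76 1;0.98 0.17 0 -0.76 1"
}}

```text
t: 1.23
eef_pos: [0.3758, -0.4679, 0.4042]
eef_rot: [-2.82, -1.382, 0.0]
force: [0.5, -1.0, 0.3]
finger_gap: 0.0913
gripper_force: 0.0
```

Emit:
{"name": "jog_arm", "arguments": {
  "targets": "0.98 0.17 0 -0.76 1;0.98 0.17 0 -0.76 1;0.98 0.17 0 -0.76 1;0.98 0.17 0 -0.76 1;0.98 0.17 0 -0.76 1;0.98 0.17 0 -0.76 1;0.98 0.17 0 -0.76 1;0.98 0.17 0 -0.76 1;0.98 0.17 0 -0.76 1;0 0 0 0 1"
}}

```text
t: 2.48
eef_pos: [0.5083, -0.2397, 0.4044]
eef_rot: [-2.194, -2.248, 0.0]
force: [0.0, -0.5, -0.5]
finger_gap: 0.0914
gripper_force: 0.0
```

Run:
```python
from h import *
E=wristE();np.save("E1.npy",E);cv2.imwrite("pics/w1.png",capture("wrist"));K=calibration("wrist")["mtx"]
print(np.round(K,1).tolist())
plan(.508,-.241,.40,np.pi/2+.02)
# predicted ridge ends for R
for q in [(.508,-.20,.095),(.508,-.28,.095)]:
    c=K@(E@np.r_[q,1])[:3];print((c/c[2]).round(1))
```

```text
[[307.8, 0.0, 319.8], [0.0, 307.8, 200.0], [0.0, 0.0, 1.0]]
t 2.52 tcp [ 0.5082 -0.2407  0.4045] th 1.594 F [-0.17 -0.41  0.26] gap 0.0912 | rows 1 of [-0.011 -0.006  0.15   0.029]
[321.  155.2   1. ]
[318.9 235.3   1. ]
```

View pics/w1.png

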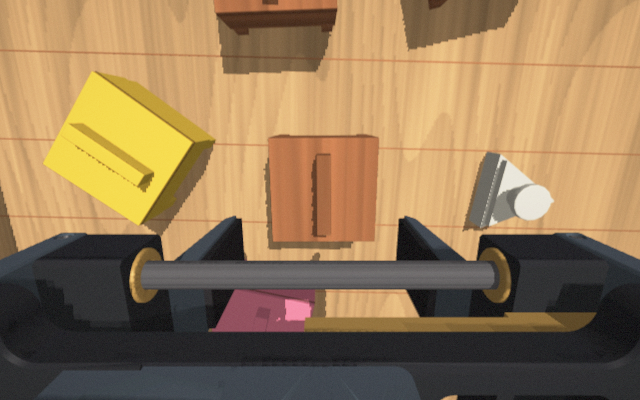

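The wrist view shows brown box R below. Its ridge runs from (323,153) to (323,236), and its lid corners are at about (269,138), (378,137), (376,241) and (271,241).

Run:
```python
from h import *
E=np.load("E1.npy");K=calibration("wrist")["mtx"]
print(fit([plane(K,E,p,.075) for p in [(269,138),(378,137),(376,241),(271,241)]]))
a,b=[plane(K,E,p,.095) for p in [(323,153),(323,236)]];print((a+b)/2,np.hypot(*(b-a)),np.arctan2(*(b-a)[::-1])+np.pi/2)
plan(.510,-.240,.268,np.pi/2+.02)
```

```text
(array([ 0.5117, -0.2395]), np.float64(0.029), np.float64(0.1098))
[ 0.51098217 -0.23928466] 0.08272934277700787 0.02807992997338471
t 2.52 tcp [ 0.5082 -0.2407  0.4045] th 1.594 F [-0.17 -0.41  0.26] gap 0.0912 | rows 5 of [0.004 0.012 0.91  0.006]
```

Emit:
{"name": "jog_arm", "arguments": {
  "targets": "0.04 0.1 0.9 0 1;0 0 0.9 0 1;0 0 0.9 0 1;0 0 0.9 0 1;0 0 0.6 0 1;0 0 0.33 0 1;0 0 0 0 1;0 0 0 0 0;0 0 0 0 0;0 0 0 0 0",
  "force": 30
}}

```text
t: 3.78
eef_pos: [0.5112, -0.2399, 0.2694]
eef_rot: [2.196, 2.245, 0.0]
force: [0.5, -0.1, 0.4]
finger_gap: 0.0642
gripper_force: 0.0
```

Emit:
{"name": "jog_arm", "arguments": {
  "targets": "0 0 0 0 0;0 0 0 0 0;0 0 -0.3 0 0;0 0 -0.4 0 0;0 0 -0.4 0 0;0 0 0 0 0;0 0 0 0 0;0 0 0 0 0"
}}

```text
t: 4.78
eef_pos: [0.5109, -0.2398, 0.3014]
eef_rot: [-2.196, -2.245, 0.001]
force: [0.3, -0.4, 0.3]
finger_gap: 0.0002
gripper_force: 0.0
```

Run:
```python
from h import *
plan(.511,-.24,.40,np.pi/2+.028)
print(state()["tau"].round(2),state()["ft_torque"].round(3))
```

```text
t 4.78 tcp [ 0.5109 -0.2398  0.3014] th 1.593 F [ 0.27 -0.37  0.32] gap 0.0002 | rows 4 of [-0.001  0.001 -0.822 -0.015]
[ 0.000e+00 -4.219e+01 -2.038e+01  4.000e-02  7.000e-02  0.000e+00] [-0.064 -0.069  0.017]
```

The fingers close at about 0.09 m/s, so they had not reached the ridge before I lifted. I'll reopen partway, go back down and allow more closing time.

Emit:
{"name": "jog_arm", "arguments": {
  "targets": "0 0 0 0 0.5;0 0 0 0 0.5;0 0 0 0 0.5;0 0 0 0 0.5;0 0 0.4 0 0.5;0 0 0.4 0 0.5;0 0 0.3 0 0.5;0 0 0 0 0.5;0 0 0 0 0;0 0 0 0 0"
}}

```text
t: 6.02
eef_pos: [0.5112, -0.24, 0.2693]
eef_rot: [2.196, 2.245, 0.0]
force: [-0.1, -0.0, -0.5]
finger_gap: 0.0284
gripper_force: 0.0
```

Emit:
{"name": "jog_arm", "arguments": {
  "targets": "0 0 0 0 0;0 0 0 0 0;0 0 0 0 0"
}}

```text
t: 6.4
eef_pos: [0.5112, -0.2399, 0.2691]
eef_rot: [2.196, 2.245, 0.0]
force: [0.9, -0.3, 0.7]
finger_gap: 0.0139
gripper_force: 30.0
```

Emit:
{"name": "jog_arm", "arguments": {
  "targets": "0 0 -0.2 0 0;0 0 -0.4 0 0;0 0 -0.4 0 0;0 0 0 0 0;0 0 0 0 0;0 0 0 0 0"
}}

```text
t: 7.15
eef_pos: [0.5109, -0.2398, 0.2984]
eef_rot: [-2.196, -2.245, 0.001]
force: [-0.8, 0.8, -4.1]
finger_gap: 0.0136
gripper_force: 30.0
```

Run:
```python
from h import *
plan(.5326,.2385,.268+.16,np.pi/2-.09)
plan(.462,-.0235,.40,np.pi/2+.03)
```

```text
t 7.15 tcp [ 0.5109 -0.2398  0.2984] th 1.593 F [-0.83  0.77 -4.12] gap 0.0136 | rows 16 of [ 0.998  0.015 -0.27   0.07 ]
t 7.15 tcp [ 0.5109 -0.2398  0.2984] th 1.593 F [-0.83  0.77 -4.12] gap 0.0136 | rows 8 of [ 0.906 -0.181 -0.423 -0.01 ]
```

R weighs about 4.1 N, so it is the half-full one. I'll put it back and weigh Q.

Emit:
{"name": "jog_arm", "arguments": {
  "targets": "0 0 0.4 0 0;0 0 0.4 0 0;0 0 0.2 0 0;0 0 0 0 0;0 0 0 0 0.5;0 0 0 0 0.5;0 0 0 0 0.5;0 0 -0.8 0 0.5;0 0 -0.9 0 0.5;0 0 -0.9 0 0.5"
}}

```text
t: 8.4
eef_pos: [0.5111, -0.2399, 0.3476]
eef_rot: [2.197, 2.246, 0.0]
force: [0.3, 0.0, -0.0]
finger_gap: 0.046
gripper_force: 0.0
```

Run:
```python
from h import *
plan(.462,-.0235,.40,np.pi/2+.03)
```

```text
t 8.4 tcp [ 0.5111 -0.2399  0.3476] th 1.593 F [ 0.26  0.   -0.03] gap 0.046 | rows 8 of [ 0.907 -0.182 -0.218 -0.01 ]
```

Emit:
{"name": "jog_arm", "arguments": {
  "targets": "0.91 -0.18 -0.22 -0.01 0.5;0.91 -0.18 -0.22 -0.01 0.5;0.91 -0.18 -0.22 -0.01 0.5;0.91 -0.18 -0.22 -0.01 0.5;0.91 -0.18 -0.22 -0.01 0.5;0.91 -0.18 -0.22 -0.01 0.5;0.91 -0.18 -0.22 -0.01 0.5;0.91 -0.18 -0.22 -0.01 0.5;0 0 0 0 0.5"
}}

```text
t: 9.52
eef_pos: [0.4621, -0.0216, 0.4002]
eef_rot: [2.184, 2.256, 0.002]
force: [-1.3, -0.3, -1.0]
finger_gap: 0.0456
gripper_force: 0.0
```

Run:
```python
from h import *
E=wristE();np.save("E2.npy",E);cv2.imwrite("pics/w2.png",capture("wrist"))
plan(.462,-.0235,.268,np.pi/2+.03)
```

```text
t 9.57 tcp [ 0.4623 -0.0224  0.3999] th 1.602 F [-0.12  0.13  0.01] gap 0.0458 | rows 5 of [-0.007 -0.002  0.879  0.003]
```

View pics/w2.png

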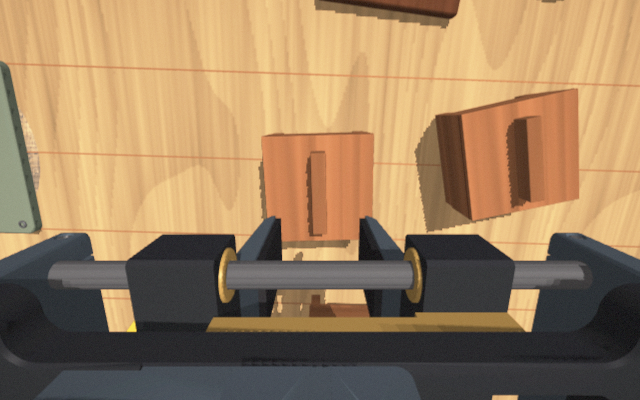

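The wrist view now has Q below, with its ridge from (319,152) to (319,236) and its lid corners at about (263,136), (373,133), (373,241) and (267,241). P is to the right.

Run:
```python
from h import *
E=np.load("E2.npy");K=calibration("wrist")["mtx"]
print(fit([plane(K,E,p,.075) for p in [(263,136),(373,133),(373,241),(267,241)]]))
a,b=[plane(K,E,p,.095) for p in [(319,152),(319,236)]];print((a+b)/2,np.hypot(*(b-a)),np.arctan2(*(b-a)[::-1])+np.pi/2)
print(fit([plane(K,E,p,.075) for p in [(461,113),(578,90),(578,197),(472,220)]]))
```

```text
(array([ 0.4615, -0.0194]), np.float64(0.049), np.float64(0.1102))
[ 0.46154918 -0.02003047] 0.08244962271648668 0.03303811855667016
(array([0.661 , 0.0204]), np.float64(0.247), np.float64(0.1083))
```

Emit:
{"name": "jog_arm", "arguments": {
  "targets": "0.08 -0.02 0.9 -0.1 0.5;0 0 0.9 0 0.5;0 0 0.9 0 0.5;0 0 0.9 0 0.5;0 0 0.5 0 0.5;0 0 0.28 0 0.5;0 0 0 0 0;0 0 0 0 0;0 0 0 0 0;0 0 0 0 0"
}}

```text
t: 10.82
eef_pos: [0.4615, -0.0203, 0.2688]
eef_rot: [2.176, 2.265, -0.0]
force: [-1.7, -0.4, 2.7]
finger_gap: 0.0137
gripper_force: 30.0
```

Emit:
{"name": "jog_arm", "arguments": {
  "targets": "0 0 0 0 0;0 0 0 0 0;0 0 -0.2 0 0;0 0 -0.4 0 0;0 0 -0.4 0 0;0 0 0 0 0;0 0 0 0 0;0 0 0 0 0"
}}

```text
t: 11.82
eef_pos: [0.4614, -0.0203, 0.2979]
eef_rot: [-2.176, -2.265, 0.001]
force: [0.4, -0.0, -5.4]
finger_gap: 0.0139
gripper_force: 30.0
```

Run:
```python
from h import *
plan(.5326,.2385,.268+.12,np.pi/2-.09)
plan(.661,.0195,.38,np.pi/2+.255)
```

```text
t 11.82 tcp [ 0.4614 -0.0203  0.2979] th 1.611 F [ 0.36 -0.05 -5.39] gap 0.0139 | rows 9 of [ 0.964  0.247 -0.334  0.144]
t 11.82 tcp [ 0.4614 -0.0203  0.2979] th 1.611 F [ 0.36 -0.05 -5.39] gap 0.0139 | rows 7 of [ 0.063  0.969 -0.391 -0.307]
```

Q weighs about 5.4 N, so it is the full one and goes straight to the board.

Emit:
{"name": "jog_arm", "arguments": {
  "targets": "0.96 0.25 -0.33 0.14 0;0.96 0.25 -0.33 0.14 0;0.96 0.25 -0.33 0.14 0;0.96 0.25 -0.33 0.14 0;0.96 0.25 -0.33 0.14 0;0.96 0.25 -0.33 0.14 0;0.96 0.25 -0.33 0.14 0;0.96 0.25 -0.33 0.14 0;0.96 0.25 -0.33 0.14 0;0 0 0 0 0"
}}

```text
t: 13.08
eef_pos: [0.5339, 0.2395, 0.3872]
eef_rot: [-2.313, -2.126, -0.003]
force: [-0.3, -0.2, -7.0]
finger_gap: 0.0139
gripper_force: 30.0
```

Run:
```python
from h import *
plan(.533,.240,.289,np.pi/2-.09)
cv2.imwrite("pics/t1.png",cv2.resize(capture("top")[120:260,130:330],None,fx=3,fy=3,interpolation=cv2.INTER_CUBIC))
plan(.533,.240,.289,np.pi/2-.09)
```

```text
t 13.07 tcp [0.5339 0.2395 0.3872] th 1.487 F [-0.26 -0.21 -7.02] gap 0.0139 | rows 4 of [ 0.003 -0.008  0.819  0.015]
t 13.12 tcp [0.5333 0.2383 0.3866] th 1.486 F [-1.03  0.16 -6.65] gap 0.0138 | rows 4 of [ 0.014 -0.004  0.813  0.014]
```

Emit:
{"name": "jog_arm", "arguments": {
  "targets": "0.05 0 0.8 0.05 0;0 0 0.8 0 0;0 0 0.8 0 0;0 0 0.5 0 0;0 0 0.25 0 0;0 0 0.15 0 0;0 0 0.08 0 0;0 0 0 0 0;0 0 0 0 0"
}}

```text
t: 14.25
eef_pos: [0.5335, 0.2392, 0.2864]
eef_rot: [2.32, 2.118, 0.001]
force: [0.2, 0.1, -6.5]
finger_gap: 0.0141
gripper_force: 30.0
```

```bash
python3 -c "
from h import *
plan(.533,.240,.2848,np.pi/2-.09)"
```

```text
t 14.25 tcp [0.5335 0.2392 0.2864] th 1.48 F [ 0.23  0.13 -6.45] gap 0.0141 | rows 1 of [ 0.026 -0.018  0.054 -0.01 ]
```

Emit:
{"name": "jog_arm", "arguments": {
  "targets": "0.02 0 0.05 0 0;0 0 0.03 0 0;0 0 0 0 0"
}}

```text
t: 14.62
eef_pos: [0.5335, 0.2397, 0.2848]
eef_rot: [2.32, 2.118, 0.002]
force: [-2.6, -2.3, 5.1]
finger_gap: 0.0139
gripper_force: 30.0
```

Emit:
{"name": "jog_arm", "arguments": {
  "targets": "0 0 0 0 0.5;0 0 0 0 0.5;0 0 0 0 0.5;0 0 -0.5 0 0.5;0 0 -0.9 0 0.5;0 0 -0.9 0 0.5;0 0 -0.9 0 0.5;0 0 -0.9 0 0.5;0 0 0 0 0.5"
}}

```text
t: 15.75
eef_pos: [0.5337, 0.2399, 0.4096]
eef_rot: [2.319, 2.117, 0.009]
force: [0.5, -0.3, -0.1]
finger_gap: 0.0457
gripper_force: 0.0
```

Run:
```python
from h import *
E=wristE();np.save("E3.npy",E);cv2.imwrite("pics/w3.png",capture("wrist"))
plan(.511,-.24,.42,np.pi/2+.028)
```

```text
t 15.8 tcp [0.5334 0.2397 0.4078] th 1.48 F [-0.64  1.18 -0.07] gap 0.0452 | rows 17 of [-0.942 -0.011 -0.024 -0.07 ]
```

View pics/w3.png

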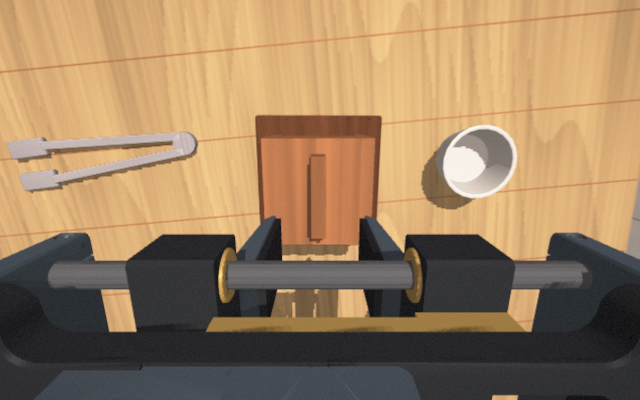

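Q is on the board. The board's far corners are at (256,116) and (381,117). Q's lid is at about (261,138), (376,137), (374,246) and (264,246), with the ridge from (318,155) to (318,241).

Run:
```python
from h import *
E=np.load("E3.npy");K=calibration("wrist")["mtx"]
a,b=[plane(K,E,p,.016) for p in [(256,116),(381,117)]];u=(b-a)/np.hypot(*(b-a));n=np.array([u[1],-u[0]])
print("board",(a+b)/2+.075*n,np.hypot(*(b-a)),np.arctan2(u[1],u[0]))
print(fit([plane(K,E,p,.075+.016) for p in [(261,138),(376,137),(374,246),(264,246)]]))
a,b=[plane(K,E,p,.111) for p in [(318,155),(318,241)]];print((a+b)/2,np.hypot(*(b-a)),np.arctan2(*(b-a)[::-1])+np.pi/2)
```

```text
board [0.53371412 0.24097232] 0.14642441622711816 -0.09749956894518097
(array([0.5343, 0.2404]), np.float64(-0.086), np.float64(0.1116))
[0.5334596  0.24012654] 0.08297239136323542 -0.09130999077549373
```

Q is within about 1 mm of the board's centre. Next is R.

Emit:
{"name": "jog_arm", "arguments": {
  "targets": "-0.94 -0.01 0 -0.07 0.5;-0.94 -0.01 0 -0.07 0.5;-0.94 -0.01 0 -0.07 0.5;-0.94 -0.01 0 -0.07 0.5;-0.94 -0.01 0 -0.07 0.5;-0.94 -0.01 0 -0.07 0.5;-0.94 -0.01 0 -0.07 0.5;-0.94 -0.01 0 -0.07 0.5;-0.94 -0.01 0 -0.07 0.5"
}}

```text
t: 16.92
eef_pos: [0.5143, -0.0143, 0.4052]
eef_rot: [-2.251, -2.189, 0.003]
force: [0.8, 0.0, 0.5]
finger_gap: 0.0457
gripper_force: 0.0
```

Emit:
{"name": "jog_arm", "arguments": {
  "targets": "-0.94 -0.01 0 -0.07 0.5;-0.94 -0.01 0 -0.07 0.5;-0.94 -0.01 0 -0.07 0.5;-0.94 -0.01 0 -0.07 0.5;-0.94 -0.01 0 -0.07 0.5;-0.94 -0.01 0 -0.07 0.5;-0.94 -0.01 0 -0.07 0.5;-0.94 -0.01 0 -0.07 0.5;0 0 0 0 0.5"
}}

```text
t: 18.05
eef_pos: [0.5113, -0.2402, 0.405]
eef_rot: [-2.191, -2.248, 0.002]
force: [-0.2, -0.1, 0.6]
finger_gap: 0.0458
gripper_force: 0.0
```

```bash
python3 -c "
from h import *
plan(.511,-.24,.269,1.593)"
```

```text
t 18.05 tcp [ 0.5113 -0.2402  0.405 ] th 1.596 F [-0.16 -0.13  0.64] gap 0.0458 | rows 5 of [ 0.002 -0.002  0.907  0.007]
```

Emit:
{"name": "jog_arm", "arguments": {
  "targets": "0 0 0.9 0 0.5;0 0 0.9 0 0.5;0 0 0.9 0 0.5;0 0 0.9 0 0.5;0 0 0.6 0 0.5;0 0 0.33 0 0.5;0 0 0 0 0;0 0 0 0 0;0 0 0 0 0;0 0 0 0 0"
}}

```text
t: 19.3
eef_pos: [0.5114, -0.239, 0.2713]
eef_rot: [2.19, 2.252, -0.0]
force: [-0.8, -0.7, 2.9]
finger_gap: 0.0135
gripper_force: 30.0
```

Emit:
{"name": "jog_arm", "arguments": {
  "targets": "0 0 0 0 0;0 0 0 0 0;0 0 -0.3 0 0;0 0 -0.7 0 0;0 0 -0.9 0 0;0 0 -0.9 0 0;0 0 -0.9 0 0;0 0 -0.9 0 0;0 0 -0.5 0 0;0 0 0 0 0"
}}

```text
t: 20.55
eef_pos: [0.5117, -0.2389, 0.4242]
eef_rot: [2.189, 2.251, 0.001]
force: [-0.4, 0.4, -4.0]
finger_gap: 0.0138
gripper_force: 30.0
```

```bash
python3 -c "
from h import *
plan(.5338,.2401,.42,1.480)"
```

```text
t 20.55 tcp [ 0.5117 -0.2389  0.4242] th 1.599 F [-0.35  0.44 -3.97] gap 0.0138 | rows 16 of [0.999 0.019 0.009 0.074]
```

Emit:
{"name": "jog_arm", "arguments": {
  "targets": "1 0.02 0 0.07 0;1 0.02 0 0.07 0;1 0.02 0 0.07 0;1 0.02 0 0.07 0;1 0.02 0 0.07 0;1 0.02 0 0.07 0;1 0.02 0 0.07 0;1 0.02 0 0.07 0;1 0.02 0 0.07 0"
}}

```text
t: 21.68
eef_pos: [0.5166, 0.032, 0.4219]
eef_rot: [-2.259, -2.181, 0.004]
force: [0.0, -0.3, -4.0]
finger_gap: 0.0139
gripper_force: 30.0
```

Emit:
{"name": "jog_arm", "arguments": {
  "targets": "1 0.02 0 0.08 0;1 0.02 0 0.08 0;1 0.02 0 0.08 0;1 0.02 0 0.08 0;0.9 0.02 0 0.08 0;0.7 0.02 0 0.08 0;0.4 0.02 0 0.08 0;0 0 0 0 0;0 0 0 0 0"
}}

```text
t: 22.8
eef_pos: [0.5311, 0.2099, 0.4232]
eef_rot: [2.32, 2.118, -0.002]
force: [0.5, 0.0, -3.8]
finger_gap: 0.0138
gripper_force: 30.0
```

```bash
python3 -c "
from h import *
plan(.5338,.2401,.362,1.480)"
```

```text
t 22.8 tcp [0.5311 0.2099 0.4232] th 1.479 F [ 0.55  0.04 -3.84] gap 0.0138 | rows 3 of [ 0.337 -0.     0.68  -0.002]
```

Emit:
{"name": "jog_arm", "arguments": {
  "targets": "0.6 0 0 0 0;0.4 0 0.3 0 0;0 0 0.6 0 0;0 0 0.5 0 0;0 0 0.3 0 0;0 0 0.1 0 0;0 0 0 0 0"
}}

```text
t: 23.68
eef_pos: [0.534, 0.2403, 0.3698]
eef_rot: [2.32, 2.118, 0.001]
force: [0.1, 0.2, -4.4]
finger_gap: 0.0137
gripper_force: 30.0
```

```bash
python3 -c "
from h import *
plan(.5338,.2401,.362,1.480)"
```

```text
t 23.68 tcp [0.534  0.2403 0.3698] th 1.48 F [ 0.08  0.23 -4.36] gap 0.0137 | rows 1 of [-0.009 -0.006  0.26  -0.004]
```

Emit:
{"name": "jog_arm", "arguments": {
  "targets": "0 0 0.12 0 0;0 0 0.08 0 0;0 0 0.05 0 0;0 0 0 0 0;0 0 0 0 0"
}}

```text
t: 24.3
eef_pos: [0.5338, 0.2403, 0.3624]
eef_rot: [2.32, 2.118, 0.0]
force: [-0.6, 0.2, -2.7]
finger_gap: 0.0137
gripper_force: 30.0
```

Emit:
{"name": "jog_arm", "arguments": {
  "targets": "0 0 0.03 0 0;0 0 0.02 0 0;0 0 0 0 0"
}}

```text
t: 24.68
eef_pos: [0.5337, 0.2403, 0.3623]
eef_rot: [2.32, 2.118, 0.002]
force: [-2.2, -1.2, 6.7]
finger_gap: 0.0139
gripper_force: 30.0
```

Emit:
{"name": "jog_arm", "arguments": {
  "targets": "0 0 -0.03 0 0;0 0 0 0 0.5;0 0 0 0 0.5;0 0 0 0 0.5;0 0 0 0 0.5;0 0 -0.5 0 0.5;0 0 -0.8 0 0.5;0 0 -0.8 0 0.5;0 0 0 0 0.5"
}}

```text
t: 25.8
eef_pos: [0.5342, 0.2405, 0.4274]
eef_rot: [2.319, 2.117, 0.009]
force: [0.8, 0.1, 0.0]
finger_gap: 0.0454
gripper_force: 0.0
```

Run:
```python
from h import *
E=wristE();np.save("E4.npy",E);cv2.imwrite("pics/w4.png",capture("wrist"))
plan(.661,.0195,.40,np.pi/2+.255)
```

```text
t 25.85 tcp [0.5339 0.2404 0.4256] th 1.48 F [ 0.04 -0.43  0.6 ] gap 0.0453 | rows 8 of [-0.955  0.476  0.107 -0.433]
```

View pics/w4.png

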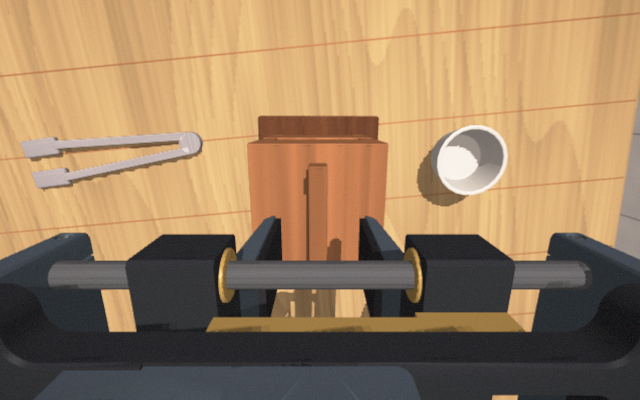

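R sits squarely on Q. Its lid's far corners are at (249,142) and (387,142), and Q's edge is just visible above them. Next is P.

Run:
```python
from h import *
E=np.load("E4.npy");K=calibration("wrist")["mtx"]
a,b=[plane(K,E,p,.166) for p in [(249,142),(387,142)]];u=(b-a)/np.hypot(*(b-a));n=np.array([u[1],-u[0]])
print("R",(a+b)/2+.055*n,np.hypot(*(b-a)),np.arctan2(u[1],u[0]))
```

```text
R [0.53402776 0.24130872] 0.10656305306530481 -0.0901877011245025
```

Emit:
{"name": "jog_arm", "arguments": {
  "targets": "-0.96 0.48 0.1 -0.43 0.5;-0.96 0.48 0.1 -0.43 0.5;-0.96 0.48 0.1 -0.43 0.5;-0.96 0.48 0.1 -0.43 0.5;-0.96 0.48 0.1 -0.43 0.5;-0.96 0.48 0.1 -0.43 0.5;-0.96 0.48 0.1 -0.43 0.5;-0.96 0.48 0.1 -0.43 0.5;0 0 0 0 0.5"
}}

```text
t: 26.98
eef_pos: [0.6627, 0.0166, 0.3983]
eef_rot: [-1.925, -2.48, 0.004]
force: [0.1, 0.4, 0.2]
finger_gap: 0.0455
gripper_force: 0.0
```

Run:
```python
from h import *
E=wristE();np.save("E5.npy",E);cv2.imwrite("pics/w5.png",capture("wrist"))
plan(.661,.0195,.269,np.pi/2+.255)
```

```text
t 27.02 tcp [0.662  0.0177 0.3988] th 1.822 F [-0.06 -0.46 -0.13] gap 0.0454 | rows 5 of [ 0.013 -0.004  0.866 -0.008]
```

View pics/w5.png

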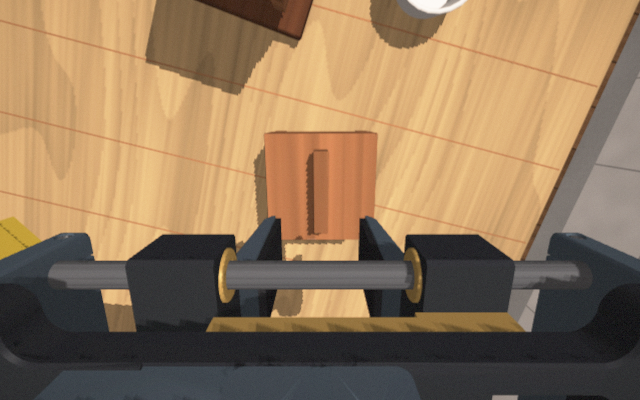

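P is below, with its ridge from (321,151) to (321,234) and its lid corners at (266,133), (377,132), (374,240) and (268,240).

Run:
```python
from h import *
E=np.load("E5.npy");K=calibration("wrist")["mtx"]
print(fit([plane(K,E,p,.075) for p in [(266,133),(377,132),(374,240),(268,240)]]))
a,b=[plane(K,E,p,.095) for p in [(321,151),(321,234)]];m=(a+b)/2;print(m,np.hypot(*(b-a)),np.arctan2(*(b-a)[::-1])+np.pi/2)
plan(*m,.2695,np.pi/2+.255)
```

```text
(array([0.6619, 0.0209]), np.float64(0.253), np.float64(0.1101))
[0.66189637 0.02030857] 0.08070552762669968 0.252562692673606
t 27.02 tcp [0.662  0.0177 0.3988] th 1.822 F [-0.06 -0.46 -0.13] gap 0.0454 | rows 5 of [ 0.017  0.004  0.862 -0.008]
```

Emit:
{"name": "jog_arm", "arguments": {
  "targets": "0.09 0.02 0.9 -0.03 0.5;0 0 0.9 0 0.5;0 0 0.9 0 0.5;0 0 0.9 0 0.5;0 0 0.5 0 0.5;0 0 0.23 0 0.5;0 0 0 0 0;0 0 0 0 0;0 0 0 0 0;0 0 0 0 0"
}}

```text
t: 28.28
eef_pos: [0.6619, 0.021, 0.2714]
eef_rot: [1.919, 2.486, 0.001]
force: [0.4, -0.6, 2.6]
finger_gap: 0.0137
gripper_force: 30.0
```

Emit:
{"name": "jog_arm", "arguments": {
  "targets": "0 0 0 0 0;0 0 0 0 0;0 0 -0.3 0 0;0 0 -0.7 0 0;0 0 -1 0 0;0 0 -1 0 0;0 0 -1 0 0;0 0 -1 0 0;0 0 -1 0 0;0 0 -1 0 0"
}}

```text
t: 29.52
eef_pos: [0.6617, 0.0211, 0.4811]
eef_rot: [-1.919, -2.486, 0.001]
force: [0.9, 0.1, -2.6]
finger_gap: 0.014
gripper_force: 30.0
```

Emit:
{"name": "jog_arm", "arguments": {
  "targets": "0 0 -0.5 0 0;0 0 0 0 0;0 0 0 0 0"
}}

```text
t: 29.9
eef_pos: [0.6618, 0.0211, 0.4939]
eef_rot: [-1.918, -2.485, 0.003]
force: [0.4, -1.2, -1.8]
finger_gap: 0.0139
gripper_force: 30.0
```

```bash
python3 -c "
from h import *
plan(.5339,.2405,.49,1.480)"
```

```text
t 29.9 tcp [0.6618 0.0211 0.4939] th 1.827 F [ 0.37 -1.23 -1.82] gap 0.0139 | rows 8 of [ 0.97  -0.437  0.016  0.433]
```

P weighs about 2 N, so it is the nearly empty one. All three weights are consistent.

Emit:
{"name": "jog_arm", "arguments": {
  "targets": "0.97 -0.44 0 0.43 0;0.97 -0.44 0 0.43 0;0.97 -0.44 0 0.43 0;0.97 -0.44 0 0.43 0;0.97 -0.44 0 0.43 0;0.97 -0.44 0 0.43 0;0.97 -0.44 0 0.43 0;0.97 -0.44 0 0.43 0;0 0 0 0 0;0 0 0 0 0"
}}

```text
t: 31.15
eef_pos: [0.5331, 0.2401, 0.4946]
eef_rot: [2.316, 2.122, -0.003]
force: [-0.5, -0.6, -1.9]
finger_gap: 0.0137
gripper_force: 30.0
```

```bash
python3 -c "
from h import *
plan(.5339,.2405,.4374,1.480)"
```

```text
t 31.15 tcp [0.5331 0.2401 0.4946] th 1.483 F [-0.45 -0.6  -1.87] gap 0.0137 | rows 2 of [0.008 0.013 0.954 0.016]
```

Emit:
{"name": "jog_arm", "arguments": {
  "targets": "0.02 0.02 0.5 0.03 0;0 0 0.6 0 0;0 0 0.4 0 0;0 0 0.2 0 0;0 0 0.08 0 0;0 0 0.05 0 0;0 0 0 0 0;0 0 0 0 0"
}}

```text
t: 32.15
eef_pos: [0.5336, 0.241, 0.4411]
eef_rot: [2.32, 2.118, 0.001]
force: [-0.8, -0.0, -2.2]
finger_gap: 0.0137
gripper_force: 30.0
```

```bash
python3 -c "
from h import *
plan(.5339,.2405,.4374,1.480)"
```

```text
t 32.15 tcp [0.5336 0.241  0.4411] th 1.48 F [-0.79 -0.03 -2.23] gap 0.0137 | rows 1 of [-0.014  0.011  0.123 -0.002]
```

Emit:
{"name": "jog_arm", "arguments": {
  "targets": "-0.01 0.01 0.07 0 0;0 0 0.04 0 0;0 0 0.02 0 0;0 0 0 0 0;0 0 0 0 0"
}}

```text
t: 32.78
eef_pos: [0.5338, 0.2406, 0.4373]
eef_rot: [2.32, 2.118, 0.0]
force: [-1.7, -0.9, 2.1]
finger_gap: 0.014
gripper_force: 30.0
```

In contact with the lid below, so I'll release and rise.

Emit:
{"name": "jog_arm", "arguments": {
  "targets": "0 0 0 0 0.5;0 0 0 0 0.5;0 0 0 0 0.5;0 0 0 0 0.5;0 0 -0.4 0 0.5;0 0 -0.7 0 0.5;0 0 -0.7 0 0.5;0 0 -0.4 0 0.5;0 0 0 0 0.5;0 0 0 0 0.5"
}}

```text
t: 34.02
eef_pos: [0.5338, 0.2406, 0.502]
eef_rot: [-2.32, -2.118, 0.002]
force: [-0.4, -0.1, -0.5]
finger_gap: 0.0457
gripper_force: 0.0
```

Run:
```python
from h import *
E=wristE();w=capture("wrist");s=capture("scene")
np.save("E6.npy",E);print(state()["eef_pos"],state()["force"])
s=cv2.resize(s[60:260,280:480],(400,400),interpolation=cv2.INTER_CUBIC)
cv2.imwrite("pics/f.png",np.hstack([s,w[:,120:520]]))
```

```text
[0.53382745 0.24060891 0.50185219] [-0.19070313 -0.39040408  0.26914167]
```

View pics/f.png

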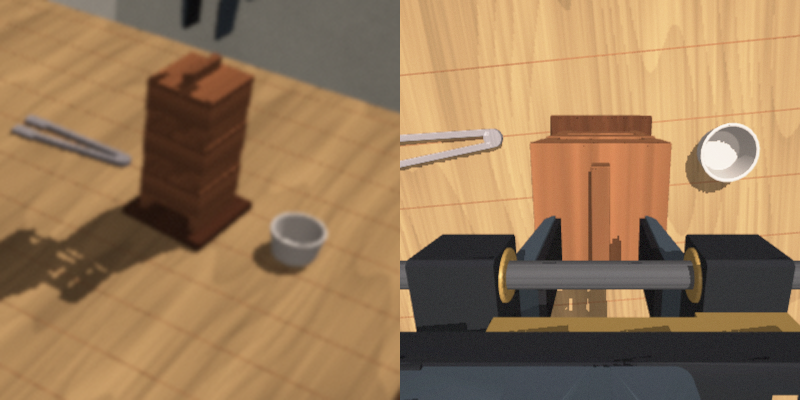

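The scene view shows a straight three-box column on the board, at about (195,150) in the left panel. The gripper is clear, and the ramekin and tongs look to be in place. Handing the job in.

```bash
python3 -c "
from rig import *
print(close_job())"
```

```text
the job is handed in; nothing more can be done
None
```

I stacked the three boxes on the board, full at the bottom, half full in the middle and nearly empty on top, and handed the job in at about 34 s; the final pictures show a straight column with the gripper clear, and no verdict came back.

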